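# Stroke-test the featherboard on the saw bed

### The job

Check the featherboard before sawing: stroke the fingertips lightly along the free ends of its six springy fingers, starting at the red one and going the way they lean, so that each in turn gives visibly (about 5 mm or more at its end) and springs back. Bend none of them far over or backwards, do not lift or shift the loose things around, and finish clear of everything.

Things in the scene. Friction and masses are not known exactly. Their poses are not given: they have to be found in the camera images.
- bed: fixed saw bed: aluminium plate 250 (x) by 420 (y) by 25 mm thick on the bench, origin at the centre of its underside, z up. The featherboard's yellow body (x 30 to 85, y -105 to 60 mm, top 48 mm above the bench; two red knobs on it up to 70 mm) is clamped on it. Six springy fingers stick out from it towards -x in a row along y, all leaning 35 deg towards +y.
- fence (a point): middle of the top of the low dark blue fence, a bar 20 mm thick along the whole -x side of the bed (bed x -104 to -84 mm), top 55 mm above the bench. Between it and the finger ends 65 mm of plate are empty.
- tip0 (a point): Outermost point of the red finger's free end, at its top face, 48 mm above the bench. Red is first, at the -y end of the row. Unbent, the six ends stand in a straight line along the bed's y, 22 mm apart, at bed x -19 mm. Every finger is a bar 60 mm long from its pivot, 10 mm wide, 20 mm high (28 to 48 mm above the bench, 3 mm clear of the plate), end rounded. The point moves with the finger.
- tip1 (a point): the same point of finger 1, yellow
- tip2 (a point): the same point of finger 2, yellow
- tip3 (a point): the same point of finger 3, yellow
- tip4 (a point): the same point of finger 4, yellow
- tip5 (a point): the same point of finger 5, yellow, the last, at the +y end of the row
- finger0 (a joint): bend of finger 0 (rad): 0 at rest, positive when bent further over the way it leans (bed +y), negative when bent backwards; a spring of 0.8 N m/rad brings it back. A fingertip that overlaps the ends by 5 to 10 mm and slides along the row towards +y bends each by 0.1 to 0.3 rad in passing, with a few newtons.
- finger1 (a joint): bend of finger 1 (rad): 0 at rest, positive when bent further over the way it leans (bed +y), negative when bent backwards
- finger2 (a joint): bend of finger 2 (rad): 0 at rest, positive when bent further over the way it leans (bed +y), negative when bent backwards
- finger3 (a joint): bend of finger 3 (rad): 0 at rest, positive when bent further over the way it leans (bed +y), negative when bent backwards
- finger4 (a joint): bend of finger 4 (rad): 0 at rest, positive when bent further over the way it leans (bed +y), negative when bent backwards
- finger5 (a joint): bend of finger 5 (rad): 0 at rest, positive when bent further over the way it leans (bed +y), negative when bent backwards
- offcut: wooden offcut 45x38x32 mm, loose on the plate beyond one end of the row (swaps places with the push block); origin at the centre of its underside
- pushblock: push block, a wooden sole 90x45x16 mm with a red grip, 46 mm high in all, loose on the plate beyond the other end of the row; origin at the centre of its underside
- glue: white glue bottle, 56 mm across, 150 mm tall, standing on the bench beside the bed; origin at the centre of its underside
- tape: black and yellow tape measure, 70x40x60 mm, standing on the bench at the other side of the bed; origin at the centre of its underside

How it is judged:
On the way, in this order (a step that is already met when the one before it is completed fails the run):
1. the red finger is touched and gives by more than 0.07 rad (4 mm at its end) (value of joint finger0 above 0.07 rad and contact force between the fingers and finger0 above 0.2 N).
2. the second finger is touched and gives by more than 0.07 rad (4 mm at its end) (value of joint finger1 above 0.07 rad and contact force between the fingers and finger1 above 0.2 N).
3. the third finger is touched and gives by more than 0.07 rad (4 mm at its end) (value of joint finger2 above 0.07 rad and contact force between the fingers and finger2 above 0.2 N).
4. the fourth finger is touched and gives by more than 0.07 rad (4 mm at its end) (value of joint finger3 above 0.07 rad and contact force between the fingers and finger3 above 0.2 N).
5. the fifth finger is touched and gives by more than 0.07 rad (4 mm at its end) (value of joint finger4 above 0.07 rad and contact force between the fingers and finger4 above 0.2 N).
6. the last finger is touched and gives by more than 0.07 rad (4 mm at its end) (value of joint finger5 above 0.07 rad and contact force between the fingers and finger5 above 0.2 N).
At the end, for the whole second after the job is handed in: All six fingers have sprung back to within 0.03 rad of rest, and the offcut, push block, bottle and tape measure stand within 10 mm of where they were (value of joint finger0 between -0.03 and 0.03 rad and value of joint finger1 between -0.03 and 0.03 rad and value of joint finger2 between -0.03 and 0.03 rad and value of joint finger3 between -0.03 and 0.03 rad and value of joint finger4 between -0.03 and 0.03 rad and value of joint finger5 between -0.03 and 0.03 rad and distance of each of offcut, pushblock, glue, tape from where it was at the start of the episode below 0.01 m); the robot touches nothing.
It fails at once if a finger is bent far over (more than 0.5 rad) (value of joint any of finger0, finger1, finger2, finger3, finger4, finger5 above 0.5 rad).
It fails at once if a finger is bent backwards, against its lean (more than 0.1 rad) (value of joint any of finger0, finger1, finger2, finger3, finger4, finger5 below -0.1 rad).
It fails at once if the robot pushes on the bed or featherboard with more than 25 N (contact force between any of the arm, the fingers and bed above 25 N).
It fails at once if the offcut, push block, glue bottle or tape measure is shifted or lifted by more than 10 mm (distance of any of offcut, pushblock, glue, tape from where it was at the start of the episode above 0.01 m).
It also fails if it takes over 38 s, if anything falls off the work surface, if the arm or the gripper's body presses on something with over 40 N, if the wrist force passes 120 N, or if a joint passes its speed limit or range.

### The arm

A 6-joint arm with a two-finger parallel gripper is mounted at the origin on the work surface. World frame = base frame: x ahead of the robot, y to its left, z up, the work surface at z = 0. Lengths are in m, angles in rad, forces in N, time in s.
With the tool pointing down it reaches from about 0.3 to 0.95 m from the base axis. Payload 3.1 kg.
Tool frame: the origin (TCP) lies on the centre line of the jaws, within the pads' length; the fingertips stand 22 mm ahead of it and the grasp point (between the pads) lies 3 mm ahead of it (ctrl.finger_overhang is the distance from the TCP to the fingertips, in m); z points along the fingers, y is the line along which they close (so a half turn about z gives the same grasp; the last joint's range is limited). The gripper opens to 85 mm and grips with 20 to 120 N. Pads are 22 mm wide; open, the fingers measure 114 mm over their backs; the gripper's body (76 mm by 85 mm) begins 54 mm behind the grasp point. The pads swing forward as they close: fully open they stand 13 mm farther back than shut.
Start: joints at [-0.07, 0.308, 1.634, -0, 1.2, -0.07], TCP at [0.625, -0, 0.253] pointing down, gripper open.
Joint ranges: [-3.06, 3.06], [-0.79, 1.96], [0.05, 2.63], [-1.19, 4.34], [0.05, 2.64], [-2.94, 2.94]. Speed limits (rad/s): [2.79, 2.79, 3.14, 3.14, 3.14, 3.14].

### API

Orientations are given as a unit quaternion [x, y, z, w].
In Python, from plant import telemetry, imaging, ctrl gives the robot as it stands.
- The arm moves only by the tool drive_tool, never from a script. Its argument "plan" is text: rows parted by semicolons, each of 7 numbers parted by spaces: the closure in counts, from 0 (fully open) to 255 (shut), then the shift along the world's x, y, z in m, then the turn, a rotation vector about the world's x, y, z in rad. A call has 1 to 12 rows; each row shifts and turns the commanded pose from where the row before left it; what a row does not reach is not made up. A row lasts 1/10 s, in which the tool goes at most 50 mm and 8.59 degrees, less where a joint would pass 70% of its speed; a pose out of reach is approached as far as the arm can. A call with a gripper value outside its range is refused whole. The fingers move at their own pace and stop on an object; "newtons" is the grip in N (left out, the last holds). Time passes only in rows, so rows that do not move let the fingers close. It gives the time, the measured TCP pose, the force, the opening and the grip force at its end, in the units of the state.
- telemetry.get_obs(): the state, without advancing time (a new reading comes with each control period).
- imaging.get_image(name): name is "scene" or "side" or "wrist"; returns (picture, depth): 420x560x3 uint8, blue, green, red; 420x560 float32, m along the optical axis (not along the pixel's ray), 0 where there is no reading.
- imaging.camera_info(name): a dict with "fx", "fy", "cx", "cy" (pixels), "T" (4x4, takes a point from camera to world coordinates). Camera axes: x right, y up, looking along -z (the intrinsics and any distortion apply to the point x, -y, -z); pixel columns grow to the right and rows downward; lengths in m; the calibration is good to about 2 mm. A picture is of the moment at which its call begins: read the wrist's pose just before it. camera_info takes no time and is no camera call; for the wrist camera it gives the pose at the moment of the call.
- ctrl.sign_off(): hands the job in; it is judged then, once.
The state is a dict: "time_s": time; "joint_positions": joint angles; "qd": joint speeds; "effort": joint torques, N m; "tcp_pos": TCP position; "ee_rot": TCP orientation; "contact_force": force on the tool from outside, world axes, zero at the start; "torque": the same for the moment, N m; "opening": finger opening in m; "grasp_force": force on a finger pad.
Only numpy, scipy, OpenCV 4.12 (cv2) and the standard library are available. Lean on these libraries where they do the work, as an engineer would, in place of code of your own. Each camera call takes 0.05 s, during which the arm holds its last target. There are 200 camera calls.

## Working session

There is one attempt and no reset: what is moved stays moved. The work goes in short steps, Python scripts to look and compute and a tool call to move; the robot and the scene stay as the last step left them, time stands still between calls to the robot, and variables do not carry over. Pictures are saved under pics/ and viewed, at most 10 in all, crops included, and the job is handed in when it is done.

Besides the shell and the picture viewer there is one more tool, called after "Call:" as a command line: name --argument value ..., lists and objects as JSON in quotes. drive_tool: Moves the arm, as the interface text tells. Its arguments: {"type":"object","properties":{"plan":{"type":"string"},"newtons":{"type":"number"}},"required":["plan"]}

```bash
mkdir -p pics
python3 - <<'E'
from plant import telemetry, imaging, ctrl
import cv2,numpy as np
o=telemetry.get_obs();print(o,ctrl.finger_overhang)
for n in("scene","side"):
    p,d=imaging.get_image(n);cv2.imwrite(f"pics/{n}.png",p);np.savez(f"{n}.npz",p=p,d=d);c=imaging.camera_info(n);print(c)
E
```

```text
{'time_s': 0.0, 'joint_positions': array([-6.96762301e-02,  3.09015972e-01,  1.63519585e+00, -2.07552122e-05,
        1.19968070e+00, -6.97276761e-02]), 'qd': array([-0.00061477, -0.00035477, -0.00088472, -0.00051874, -0.00011404,
        0.00022576]), 'effort': array([ 1.43707580e-04, -4.15252447e+01, -2.76667070e+01, -1.74997494e-04,
        1.01000658e-02, -1.14578896e-05]), 'tcp_pos': array([6.24229248e-01, 3.56176181e-05, 2.52035748e-01]), 'ee_rot': array([ 0.70708546,  0.70712717, -0.00076182, -0.00086144]), 'contact_force': array([-0.03185443, -0.0841572 ,  0.32756174]), 'torque': array([-0.01365822, -0.02123171, -0.02901125]), 'grasp_force': 0.0, 'opening': 0.08551409723946504} 0.022
{'fx': 380.64110495248804, 'fy': 380.64110495248804, 'cx': 274.7593337452269, 'cy': 214.61313767528804, 'T': array([[-0.55381225, -0.70121136,  0.44899289,  0.9982968 ],
       [ 0.83256833, -0.45920136,  0.3097807 ,  0.36813157],
       [-0.0110436 ,  0.54537761,  0.83811772,  0.83726533],
       [ 0.        ,  0.        ,  0.        ,  1.        ]])}
{'fx': 543.4058531813924, 'fy': 543.4058531813924, 'cx': 288.6702708900572, 'cy': 201.0141857889448, 'T': array([[-0.92595134,  0.26622631, -0.2678389 ,  0.21444692],
       [-0.37723722, -0.68492899,  0.6233493 ,  0.97259895],
       [-0.01749865,  0.67822992,  0.73464139,  1.15563877],
       [ 0.        ,  0.        ,  0.        ,  1.        ]])}
```

View pics/scene.png

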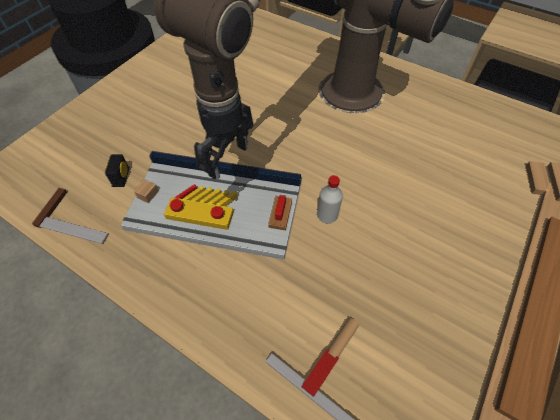

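View pics/side.png

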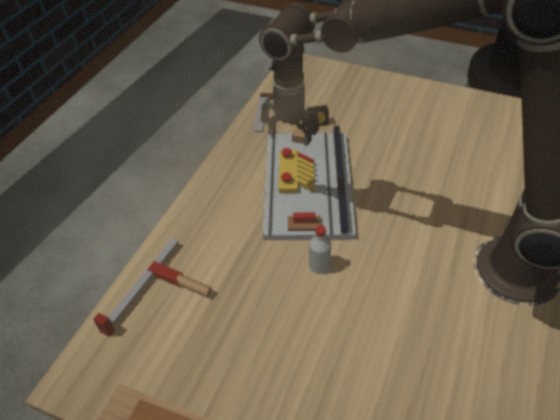

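The scene picture shows the bed at about (215,200), with the red finger at (187,192), the offcut at (146,190) and the push block at (281,212). The side picture shows the fingers at (306,172). Next I'll look from the wrist.

```bash
cat > h.py <<'E'
import cv2,numpy as np
from plant import telemetry, imaging, ctrl
def ray(c,uv,z):
    uv=np.atleast_2d(uv).astype(float)
    d=np.c_[(uv[:,0]-c['cx'])/c['fx'],-(uv[:,1]-c['cy'])/c['fy'],-np.ones(len(uv))]@c['T'][:3,:3].T
    o=c['T'][:3,3]; return o+d*((z-o[2])/d[:,2])[:,None]
E
python3 - <<'E'
from h import *
c=imaging.camera_info("wrist");print(c)
p,d=imaging.get_image("wrist");cv2.imwrite("pics/wrist.png",p)
np.savez("wrist.npz",p=p,d=d,T=c['T'])
for n in("scene","side"):
    c=imaging.camera_info(n);p=np.load(n+".npz")['p']
    cv2.imwrite(f"pics/{n}c.png",cv2.resize(p[140:260,110:350] if n=="scene" else p[110:250,240:380],None,fx=3 if n=="scene" else 4,fy=3 if n=="scene" else 4,interpolation=2))
E
```

```text
{'fx': 331.68912021340975, 'fy': 331.68912021340975, 'cx': 283.7025140397869, 'cy': 203.85966079735337, 'T': array([[ 9.99997475e-01, -8.70801566e-04,  2.07175654e-03,
         6.25915965e-01],
       [ 1.44258431e-04,  9.44848314e-01,  3.27508234e-01,
         8.40593975e-02],
       [-2.24269035e-03, -3.27507108e-01,  9.44846053e-01,
         3.73027296e-01],
       [ 0.00000000e+00,  0.00000000e+00,  0.00000000e+00,
         1.00000000e+00]])}
```

View pics/wrist.png

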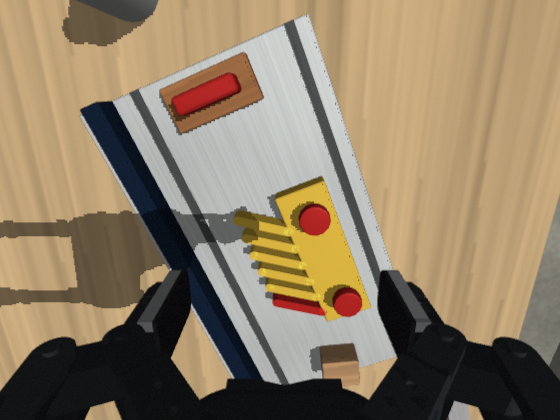

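View pics/scenec.png

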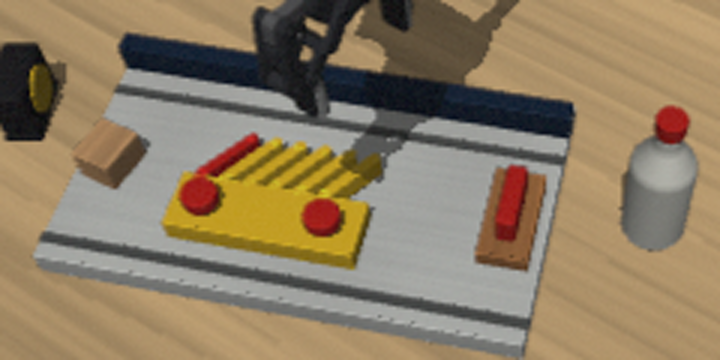

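The wrist picture shows the row clearly. The red end is near (274,300), the last yellow end near (237,215), the offcut at (338,362), the push block at (212,92), and the fence edge runs from (82,110) to (235,380).

Run:
```python
from h import *
f=np.load("wrist.npz");p=f['p'];c=imaging.camera_info("wrist");c['T']=f['T']
# coarse bed axis from +x edge picks (top at .025)
e=ray(c,[[308,14],[395,357]],.025);print(e)
yv=(e[0]-e[1])[:2];yv/=np.linalg.norm(yv);xv=np.array([yv[1],-yv[0]]);print("yaw",np.arctan2(-xv[1]*-1,xv[0]),xv,yv)
h=cv2.cvtColor(p,cv2.COLOR_BGR2HSV)
H,S,V=cv2.split(h)
Y=((H>20)&(H<35)&(S>170)&(V>60));R=((H<6)|(H>174))&(S>170)&(V>60)
Y[:,:225]=0;Y[:170]=0
for n,m in(("Y",Y),("R",R)):
    m=m.copy();m[:170]=0;m[335:]=0
    v,u=np.nonzero(m);w=ray(c,np.c_[u,v],.048)[:,:2]
    b=np.c_[w@xv,w@yv]-np.array([0,0]); print(n,len(u),b.min(0),b.max(0))
    # local min x profile along y in 3mm bins
    x0,y=b.T
    for k in np.arange(y.min(),y.max(),.004):
        s=(y>=k)&(y<k+.004)
        if s.any():
            i=np.nonzero(s)[0][x0[s].argmin()];print(f"{k:.3f} {x0[i]:.4f}",u[i],v[i])
cv2.imwrite("pics/wc.png",cv2.resize(p[170:340,210:390],None,fx=3.5,fy=3.5,interpolation=cv2.INTER_NEAREST))
```

```text
[[ 0.64763806  0.14962076  0.025     ]
 [ 0.77218978 -0.25052052  0.025     ]]
yaw 0.30176333007810274 [0.9548139  0.29720432] [-0.29720432  0.9548139 ]
Y 8797 [ 0.53221822 -0.36710457] [ 0.6463082  -0.19629682]
-0.367 0.5945 327 319
-0.363 0.5941 326 317
-0.359 0.5952 326 314
-0.355 0.5955 325 310
-0.351 0.5933 322 307
-0.347 0.5918 320 305
-0.343 0.5914 319 303
-0.339 0.5870 314 300
-0.335 0.5822 309 298
-0.331 0.5738 301 297
-0.327 0.5687 296 296
-0.323 0.5618 289 294
-0.319 0.5534 281 293
-0.315 0.5473 275 292
-0.311 0.5416 269 290
-0.307 0.5391 266 288
-0.303 0.5396 266 287
-0.299 0.5408 266 284
-0.295 0.5435 267 280
-0.291 0.5423 264 275
-0.287 0.5384 260 274
-0.283 0.5378 259 273
-0.279 0.5394 259 269
-0.275 0.5406 259 266
-0.271 0.5430 259 260
-0.267 0.5375 253 258
-0.263 0.5358 251 257
-0.259 0.5370 251 254
-0.255 0.5382 251 251
-0.251 0.5408 252 247
-0.247 0.5387 248 242
-0.243 0.5343 243 240
-0.239 0.5341 242 238
-0.235 0.5359 243 236
-0.231 0.5385 244 232
-0.227 0.5412 244 225
-0.223 0.5335 236 224
-0.219 0.5322 234 222
-0.215 0.5330 234 220
-0.211 0.5356 235 216
-0.207 0.5405 238 211
-0.203 0.5834 276 196
-0.199 0.5997 290 188
R 1970 [ 0.54055738 -0.36823312] [ 0.638384   -0.22165999]
-0.368 0.6128 342 315
-0.364 0.6090 338 313
-0.360 0.5896 321 314
-0.356 0.5810 313 313
-0.352 0.5758 308 312
-0.348 0.5699 302 310
-0.344 0.5614 294 309
-0.340 0.5551 288 308
-0.336 0.5493 282 306
-0.332 0.5419 275 305
-0.328 0.5406 273 303
-0.324 0.5410 273 302
-0.320 0.5437 274 298
-0.316 0.5450 274 295
-0.260 0.6124 317 234
-0.256 0.6035 308 233
-0.252 0.6000 304 231
-0.248 0.5990 302 228
-0.244 0.5976 300 226
-0.240 0.5982 300 224
-0.236 0.5985 299 220
-0.232 0.5995 299 217
-0.228 0.6027 301 213
-0.224 0.6073 304 208
```

View pics/wc.png

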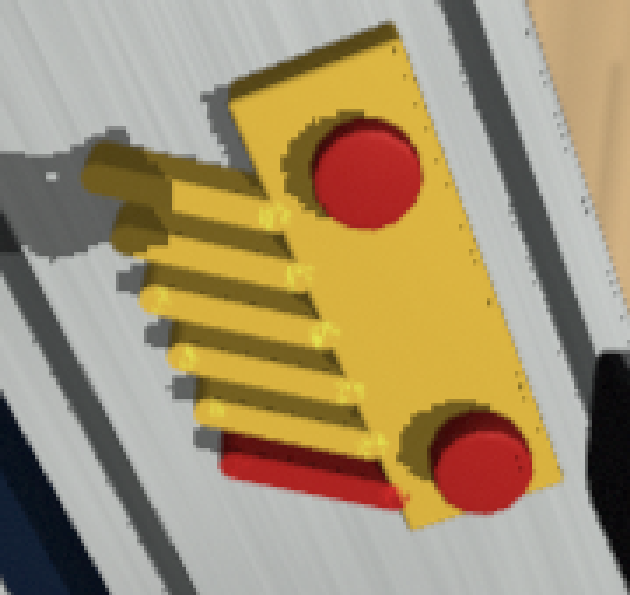

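The +x bed edge looks bent in the wrist image, so I'll check for lens distortion and cross-check with the scene and side cameras.

Run:
```python
from h import *
print(imaging.camera_info("wrist").keys())
f=np.load("wrist.npz")
def tip(p,c,roi,name):
    H,S,V=cv2.split(cv2.cvtColor(p,cv2.COLOR_BGR2HSV))
    return H,S,V
for n in("wrist","scene","side"):
    f=np.load(n+".npz");p=f['p'];d=f['d'];c=imaging.camera_info(n)
    if n=="wrist":c['T']=f['T']
    v,u=np.mgrid[0:420,0:560]
    P=np.stack([(u-c['cx'])/c['fx']*d,-(v-c['cy'])/c['fy']*d,-d],-1)@c['T'][:3,:3].T+c['T'][:3,3]
    z=P[...,2]
    H,S,V=cv2.split(cv2.cvtColor(p,cv2.COLOR_BGR2HSV))
    # plate top by depth height & grey
    m=(abs(z-.025)<.007)&(S<60)&(d>0)
    print(n,"plate z med",np.median(z[m]),m.sum(), "table z pct",np.percentile(z[(abs(z)<.015)&(d>0)],[5,50,95]))
    # right edge in wrist: last plate pixel in row
    if n=="wrist":
        for r in range(30,380,25):
            q=np.nonzero(m[r])[0]
            if len(q): print(r,q.min(),q.max(),np.round(P[r,q.max()],4))
    for nm,mm in(("yellow",(H>20)&(H<35)&(S>170)&(V>50)),("red",((H<6)|(H>174))&(S>170)&(V>50)),("blue",(H>100)&(H<125)&(S>100)&(V<90))):
        k=mm&(d>0)&(z>.03)&(z<.09)&(P[...,0]>.4)&(P[...,0]<.95)&(abs(P[...,1])<.3)
        if nm!="blue":k&=abs(z-.048)<.006
        else:k&=abs(z-.055)<.006
        q=P[k]; 
        if len(q)<5: continue
        a,b,ang=cv2.minAreaRect((q[:,:2]*1000).astype(np.float32))
        print(nm,len(q),"z",np.median(q[:,2]).round(4),"rect",np.round(a,1),np.round(b,1),round(ang,2))
```

```text
dict_keys(['fx', 'fy', 'cx', 'cy', 'T'])
wrist plate z med 0.025116729163669832 44538 table z pct [-1.20049838e-03  5.85775314e-05  1.37457356e-03]
30 269 313 [0.6527 0.1364 0.0245]
55 213 321 [0.6609 0.1148 0.0252]
80 157 330 [0.6708 0.0923 0.024 ]
105 114 338 [0.6796 0.0688 0.0259]
130 88 346 [0.6893 0.0441 0.0254]
155 102 354 [0.6995 0.018  0.0243]
180 117 363 [ 0.7114 -0.0096  0.0233]
205 131 371 [ 0.7222 -0.0379  0.0248]
230 146 379 [ 0.734  -0.0681  0.0248]
255 160 387 [ 0.7463 -0.1     0.0248]
280 209 378 [ 0.7386 -0.1332  0.0257]
305 191 376 [ 0.7395 -0.1689  0.0255]
330 204 385 [ 0.7543 -0.2064  0.0258]
355 218 395 [ 0.772  -0.2475  0.0247]
yellow 7745 z 0.0479 rect [647.5 -97.7] [102.9 164.3] 21.68
red 531 z 0.0477 rect [602.6 -44.5] [ 53.3 275.5] 19.23
blue 5545 z 0.0548 rect [511.2 -96. ] [ 20.3 355.8] 21.68
scene plate z med 0.026346166163999762 8941 table z pct [-0.00142046  0.00128161  0.00429204]
yellow 1439 z 0.0491 rect [648.7 -98. ] [104.4 162.7] 21.97
red 98 z 0.0487 rect [603.5 -41.5] [ 53.5 277. ] 20.24
blue 688 z 0.0561 rect [ 521.  -116.2] [ 20.1 400.1] 21.89
side plate z med 0.024141602932536976 6469 table z pct [-0.00473021 -0.00058123  0.00387321]
```

No distortion: that pixel was an occluded point. The bed yaw comes out at 21.75° and its origin near (0.609,-0.089). I'll close and turn the gripper now, well above everything.

Call:
drive_tool --plan "255 0 0 0 0 0 0.095; 255 0 0 0 0 0 0.095; 255 0 0 0 0 0 0.095; 255 0 0 0 0 0 0.095; 255 0 0 0 0 0 0; 255 0 0 0 0 0 0; 255 0 0 0 0 0 0; 255 0 0 0 0 0 0" --newtons 20

```text
time_s: 0.95
tcp_pos: [0.625, -0.0, 0.2532]
ee_rot: [0.561, 0.828, -0.0, -0.0]
contact_force: [0.2, 0.8, -0.1]
opening: -0.0001
grasp_force: 0.0
```

```bash
cat >> h.py <<'E'
a=np.radians(21.75);XV=np.array([np.cos(a),np.sin(a)]);YV=np.array([-np.sin(a),np.cos(a)])
O=np.array([.648,-.0978])-.033*XV+.0225*YV
def bed(w):
    w=np.atleast_2d(w)[:,:2]-O; return np.c_[w@XV,w@YV]
def cloud(n,d,c):
    v,u=np.mgrid[0:420,0:560]
    return np.stack([(u-c['cx'])/c['fx']*d,-(v-c['cy'])/c['fy']*d,-d],-1)@c['T'][:3,:3].T+c['T'][:3,3]
E
python3 - <<'E'
from h import *
f=np.load("wrist.npz");c=imaging.camera_info("wrist");c['T']=f['T']
print("O",O,"red/last tips",bed(ray(c,[[273,303],[234,221]],.048)))
print("offcut top corners",bed(ray(c,[[320,347],[355,346],[358,362],[322,365]],.057)))
P=cloud("wrist",f['d'],c)
for n in("scene","side"):
    g=np.load(n+".npz");k=imaging.camera_info(n);P=cloud(n,g['d'],k)
    H,S,V=cv2.split(cv2.cvtColor(g['p'],cv2.COLOR_BGR2HSV))
    b=bed(P[...,:2].reshape(-1,2)).reshape(420,560,2);z=P[...,2]
    for nm,m in(("-y end",(abs(b[...,0]-0)<.1)&(b[...,1]<-.11)&(b[...,1]>-.205)&(z>.038)&(z<.075)),("+y end",(abs(b[...,0])<.08)&(b[...,1]>.065)&(b[...,1]<.205)&(z>.034)&(z<.08)&((H<15)|(H>170))&(S>90))):
        if n=="scene" or nm=="+y end":
            q=b[m];print(n,nm,len(q),np.percentile(q,[2,98],axis=0) if len(q) else 0)
n="scene";k=imaging.camera_info(n);o=telemetry.get_obs();p,d=imaging.get_image(n)
P=cloud(n,d,k);V=p.max(-1);R=P-o['tcp_pos']
m=(d>0)&(V<90)&(np.hypot(R[...,0],R[...,1])<.07)&(R[...,2]>-.08)&(R[...,2]<.06)
q=R[m];bx=np.c_[q[:,:2]@XV,q[:,:2]@YV,q[:,2]]
print(o['tcp_pos'],o['ee_rot'],o['opening'],ctrl.finger_overhang,"low",np.sort(q[:,2])[:6])
for zz in np.arange(-.045,.06,.01):
    s=bx[(bx[:,2]>=zz)&(bx[:,2]<zz+.01)]
    if len(s):print(f"{zz:.3f}",len(s),s.min(0)[:2].round(3),s.max(0)[:2].round(3))
cv2.imwrite("pics/s2.png",cv2.resize(p[90:230,150:290],None,fx=4,fy=4,interpolation=2))
E
```

```text
O [ 0.60901174 -0.08913018] red/last tips [[-0.0190119  -0.05797682]
 [-0.018418    0.05182865]]
offcut top corners [[ 0.01209855 -0.12960877]
 [ 0.05109435 -0.14348276]
 [ 0.04713564 -0.16774161]
 [ 0.0051972  -0.15608392]]
scene -y end 599 [[-0.09920549 -0.20137945]
 [ 0.04598486 -0.11408565]]
scene +y end 551 [[-0.02691676  0.1557416 ]
 [ 0.05744281  0.19729379]]
side +y end 453 [[-0.02812756  0.1638911 ]
 [ 0.05239756  0.20161064]]
[ 6.24954531e-01 -3.76803049e-05  2.53173017e-01] [ 5.61169064e-01  8.27701197e-01 -5.33629683e-05 -8.05303111e-05] -7.672768372393759e-05 0.022 low [-0.01888951 -0.0174259  -0.01535017 -0.01528334 -0.01495643 -0.0148111 ]
-0.025 4 [-0.002 -0.013] [0.009 0.009]
-0.015 34 [-0.006 -0.009] [0.016 0.01 ]
-0.005 36 [-0.002 -0.012] [0.016 0.01 ]
0.005 16 [-0.005 -0.004] [0.016 0.01 ]
0.015 14 [-0.014  0.007] [0.014 0.012]
0.025 63 [-0.031 -0.013] [0.035 0.013]
0.035 43 [-0.044 -0.008] [0.045 0.014]
0.045 62 [-0.044 -0.005] [0.05  0.016]
0.055 29 [-0.014 -0.011] [0.056 0.016]
```

View pics/s2.png

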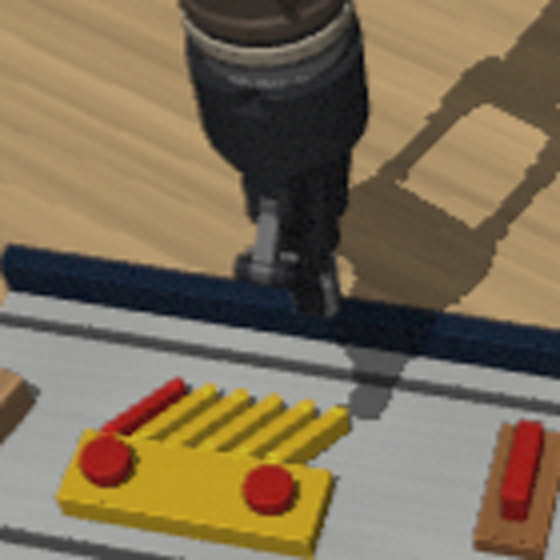

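The shut fingertips are about ±11 mm along bed y and ±14 mm along bed x, reaching 22 mm below the TCP. The tips run from y -58 to +52 at x -19. I'll start at bed (-26,-98) mm, which is world (0.621,-0.190).

Call:
drive_tool --plan "255 -0.0008 -0.038 -0.02 0 0 0; 255 -0.0008 -0.038 -0.02 0 0 0; 255 -0.0008 -0.038 -0.02 0 0 0; 255 -0.0007 -0.038 -0.02 0 0 0; 255 -0.0007 -0.0377 -0.02 0 0 0; 255 0 0 -0.03 0 0 0; 255 0 0 -0.03 0 0 0; 255 0 0 -0.017 0 0 0; 255 0 0 0 0 0 0; 255 0 0 0 0 0 0"

```text
time_s: 2.0
tcp_pos: [0.6217, -0.1895, 0.0767]
ee_rot: [0.561, 0.828, 0.0, 0.0]
contact_force: [0.5, -0.1, -0.7]
opening: -0.0
grasp_force: 0.0
```

Run:
```python
from h import *
o=telemetry.get_obs();print(o['tcp_pos'],bed(o['tcp_pos']),o['contact_force'])
p,d=imaging.get_image("wrist");cv2.imwrite("pics/w3.png",p)
```

```text
[ 0.62169177 -0.18952255  0.07669833] [[-0.02542381 -0.09794407]] [ 0.53899366 -0.07149571 -0.69659578]
```

View pics/w3.png

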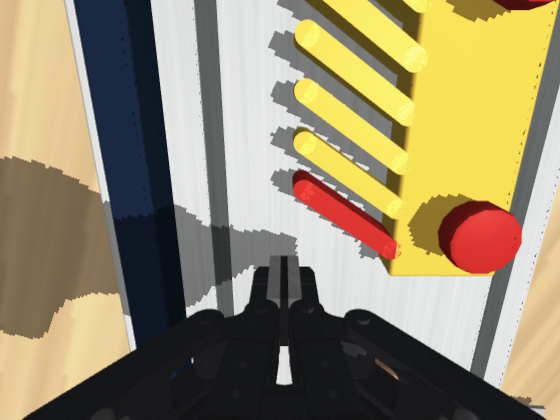

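The red end is at (303,187) and the shut fingertips at (285,262). Their right side looks stepped: grey pad to column 303, black back to 318. I'll measure that profile by depth.

Run:
```python
from h import *
o=telemetry.get_obs();c=imaging.camera_info("wrist");p,d=imaging.get_image("wrist");P=cloud("wrist",d,c)
t=o['tcp_pos'];b=(bed(P.reshape(-1,3))-bed(t)).reshape(420,560,2);z=P[...,2]-t[2]
for v in range(256,345,6):
    print(v,[tuple(np.round(np.r_[b[v,u],z[v,u]]*1000).astype(int)) for u in(275,296,301,306,311,316)])
H,S,V=cv2.split(cv2.cvtColor(p,cv2.COLOR_BGR2HSV))
m=((H<6)|(H>174))&(S>150)&(V>60)&(np.arange(560)<390)&(abs(P[...,2]-.048)<.004)
q=bed(P[m]);print("red tip",q.min(0),q[q[:,0].argmin()])
m=(H>20)&(H<35)&(S>150)&(V>60)&(abs(P[...,2]-.048)<.004)
q=bed(P[m]);print("yellow min x",np.percentile(q[:,0],[0,.2,1]))
```

```text
256 [(np.int64(-3), np.int64(9), np.int64(-18)), (np.int64(7), np.int64(10), np.int64(-17)), (np.int64(11), np.int64(-8), np.int64(-52)), (np.int64(14), np.int64(-9), np.int64(-52)), (np.int64(17), np.int64(-9), np.int64(-53)), (np.int64(20), np.int64(-9), np.int64(-52))]
262 [(np.int64(-3), np.int64(10), np.int64(-12)), (np.int64(7), np.int64(10), np.int64(-12)), (np.int64(11), np.int64(-13), np.int64(-53)), (np.int64(14), np.int64(-13), np.int64(-53)), (np.int64(17), np.int64(-13), np.int64(-53)), (np.int64(20), np.int64(-13), np.int64(-52))]
268 [(np.int64(-3), np.int64(11), np.int64(-5)), (np.int64(6), np.int64(10), np.int64(-6)), (np.int64(9), np.int64(6), np.int64(-13)), (np.int64(11), np.int64(6), np.int64(-13)), (np.int64(17), np.int64(-17), np.int64(-53)), (np.int64(20), np.int64(-17), np.int64(-53))]
274 [(np.int64(-3), np.int64(10), np.int64(-1)), (np.int64(6), np.int64(11), np.int64(0)), (np.int64(9), np.int64(6), np.int64(-9)), (np.int64(11), np.int64(6), np.int64(-8)), (np.int64(13), np.int64(6), np.int64(-7)), (np.int64(20), np.int64(-21), np.int64(-52))]
280 [(np.int6
[... 2300 characters left out ...]
), np.int64(34)), (np.int64(11), np.int64(11), np.int64(33))]
334 [(np.int64(-2), np.int64(8), np.int64(32)), (np.int64(5), np.int64(11), np.int64(36)), (np.int64(6), np.int64(11), np.int64(36)), (np.int64(8), np.int64(10), np.int64(35)), (np.int64(9), np.int64(11), np.int64(36)), (np.int64(11), np.int64(11), np.int64(35))]
340 [(np.int64(-2), np.int64(0), np.int64(26)), (np.int64(5), np.int64(14), np.int64(42)), (np.int64(6), np.int64(16), np.int64(44)), (np.int64(7), np.int64(16), np.int64(44)), (np.int64(9), np.int64(15), np.int64(43)), (np.int64(10), np.int64(16), np.int64(44))]
red tip [-0.01979733 -0.09571476] [-0.01979733 -0.05856372]
yellow min x [-0.02020442 -0.01920133 -0.01715815]
```

The black back reaches x +14.5 mm and ends about 14 mm below the TCP, so I'll go down until the tips are 5 mm over the plate. Current x is -25.4, which gives about 8 mm overlap.

Call:
drive_tool --plan "255 0 0 -0.013 0 0 0; 255 0 0 -0.012 0 0 0; 255 0 0 0 0 0 0; 255 -0.0022 0.0056 0 0 0 0; 255 -0.0022 0.0056 0 0 0 0; 255 -0.0022 0.0056 0 0 0 0; 255 0 0 0 0 0 0"

```text
time_s: 2.8
tcp_pos: [0.6143, -0.1718, 0.0515]
ee_rot: [0.56, 0.828, 0.0, -0.0]
contact_force: [0.8, 0.1, 0.1]
opening: 0.0
grasp_force: 0.0
```

Call:
drive_tool --plan "255 -0.0022 0.0056 0 0 0 0; 255 -0.0022 0.0056 0 0 0 0; 255 -0.0022 0.0056 0 0 0 0; 255 0 0 0 0 0 0"

```text
time_s: 3.2
tcp_pos: [0.6079, -0.156, 0.0516]
ee_rot: [0.56, 0.828, -0.0, 0.0]
contact_force: [-1.5, -2.7, 1.0]
opening: 0.0001
grasp_force: 1.3
```

Run:
```python
from h import *
o=telemetry.get_obs();print(o['tcp_pos'],bed(o['tcp_pos']),o['contact_force'])
p,d=imaging.get_image("wrist");cv2.imwrite("pics/w4.png",p)
```

```text
[ 0.6078954  -0.15598129  0.05156815] [[-0.02580904 -0.06167828]] [-1.47401537 -2.70298541  1.04664603]
```

View pics/w4.png

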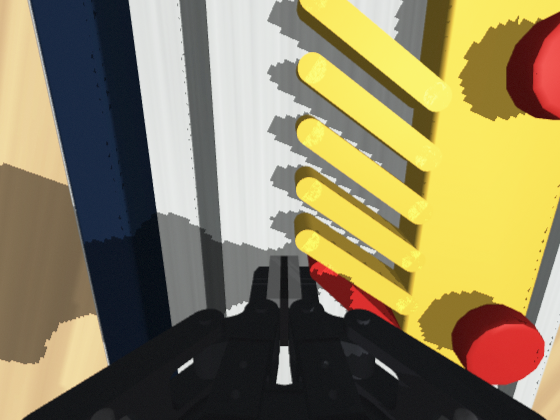

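The red finger is bent to (312,262) with about 3 N on the tool, and finger 1 at (307,240) is still at rest. I'll continue the stroke.

Call:
drive_tool --plan "255 -0.002 0.0051 0 0 0 0; 255 -0.002 0.0051 0 0 0 0; 255 -0.002 0.0051 0 0 0 0; 255 -0.002 0.0051 0 0 0 0; 255 -0.0019 0.0051 0 0 0 0; 255 -0.002 0.0051 0 0 0 0; 255 0 0 0 0 0 0"

```text
time_s: 3.95
tcp_pos: [0.5948, -0.1243, 0.0509]
ee_rot: [0.56, 0.828, -0.0, -0.001]
contact_force: [-3.3, -2.7, 2.0]
opening: 0.0004
grasp_force: 2.2
```

Run:
```python
from h import *
o=telemetry.get_obs();print(o['tcp_pos'],bed(o['tcp_pos']),o['contact_force'])
p,d=imaging.get_image("wrist");cv2.imwrite("pics/w5.png",p)
```

```text
[ 0.59480461 -0.12433535  0.05093882] [[-0.02624125 -0.02743434]] [-3.34213309 -2.72629495  1.99739032]
```

View pics/w5.png

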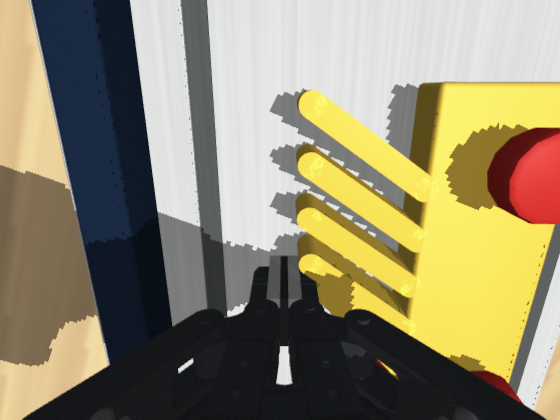

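The stroke is working: red is behind the tool, finger 1 is under it, and finger 2 at (307,262) is about to be bent, with about 4 N. Continuing.

Call:
drive_tool --plan "255 -0.0019 0.0051 0 0 0 0; 255 -0.002 0.0051 0 0 0 0; 255 -0.002 0.0051 0 0 0 0; 255 -0.0019 0.0051 0 0 0 0; 255 -0.002 0.0051 0 0 0 0; 255 -0.002 0.0051 0 0 0 0; 255 -0.0019 0.0051 0 0 0 0; 255 -0.002 0.0051 0 0 0 0; 255 -0.002 0.0051 0 0 0 0; 255 -0.002 0.0051 0 0 0 0; 255 0 0 0 0 0 0"

```text
time_s: 5.1
tcp_pos: [0.5757, -0.0736, 0.0511]
ee_rot: [0.561, 0.828, 0.0, -0.001]
contact_force: [-2.1, -2.5, 0.3]
opening: 0.0002
grasp_force: 1.5
```

Run:
```python
from h import *
o=telemetry.get_obs();print(o['tcp_pos'],bed(o['tcp_pos']),o['contact_force'])
```

```text
[ 0.57574192 -0.07356725  0.05111598] [[-0.02513437  0.02678338]] [-2.09474227 -2.51824836  0.31341342]
```

Call:
drive_tool --plan "255 -0.002 0.0051 0 0 0 0; 255 -0.002 0.0051 0 0 0 0; 255 -0.0021 0.0051 0 0 0 0; 255 -0.002 0.0051 0 0 0 0; 255 -0.002 0.0051 0 0 0 0; 255 -0.0021 0.0051 0 0 0 0; 255 -0.002 0.0051 0 0 0 0; 255 -0.002 0.0051 0 0 0 0; 255 -0.0021 0.0051 0 0 0 0; 255 -0.002 0.0051 0 0 0 0; 255 -0.002 0.0051 0 0 0 0; 255 0 0 0 0 0 0"

```text
time_s: 6.3
tcp_pos: [0.554, -0.0174, 0.0514]
ee_rot: [0.561, 0.828, 0.0, -0.0]
contact_force: [-0.4, -0.8, -0.7]
opening: -0.0001
grasp_force: 0.0
```

Call:
drive_tool --plan "255 0 0 0.02 0 0 0; 255 0 0 0.04 0 0 0; 255 0 0 0.04 0 0 0; 255 0 0 0.04 0 0 0; 255 0 0 0.03 0 0 0; 255 0 0 0 0 0 0; 255 0 0 0 0 0 0; 255 0 0 0 0 0 0; 255 0 0 0 0 0 0"

```text
time_s: 7.2
tcp_pos: [0.5527, -0.0183, 0.2191]
ee_rot: [0.561, 0.828, -0.001, -0.002]
contact_force: [-1.3, -0.6, 0.2]
opening: 0.0001
grasp_force: 0.0
```

Run:
```python
from h import *
o=telemetry.get_obs();print(o['tcp_pos'],bed(o['tcp_pos']),o['contact_force'],o['qd'].round(3))
p,d=imaging.get_image("scene");cv2.imwrite("pics/s6.png",cv2.resize(p[140:260,110:350],None,fx=3,fy=3,interpolation=2))
```

```text
[ 0.55272464 -0.01829414  0.21911698] [[-0.02603118  0.0866508 ]] [-1.3125795  -0.60507627  0.17178509] [-0.001  0.004 -0.004 -0.003  0.002  0.   ]
```

View pics/s6.png

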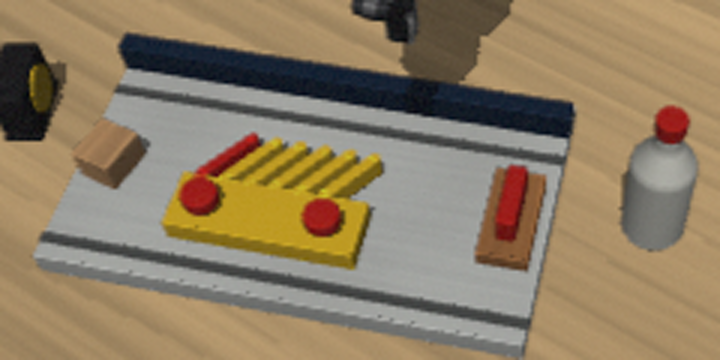

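The picture shows all six fingers back at rest (red end at (257,140), last at (378,158)). The offcut, push block, bottle and tape are where they were, and the gripper is well clear.

```bash
python3 -c "
from plant import ctrl
print(ctrl.sign_off())"
```

```text
the job is handed in; nothing more can be done
None
```

I stroked the fingertips along all six fingers in order from the red one and handed the job in at about 7 s. The last picture shows every finger back at rest, the loose things where they were and the arm clear; I checked bending by camera only on the red finger, otherwise by the 3–5 N on the tool at each stop, and sign-off returned no verdict.

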